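# Pin a doubler plate in the tack-welding jig

## Robot

A 7-joint arm with a two-finger parallel gripper is mounted at the origin on the work surface. World frame = base frame: x ahead of the robot, y to its left, z up, the work surface at z = 0. Lengths are in m, angles in rad, forces in N, time in s.
With the tool pointing down it reaches from about 0.4 to 0.85 m from the base axis. Payload 4.5 kg.
Tool frame: the origin (TCP) lies midway between the tips of the shut fingers; the grasp point (between the pads) lies 19 mm behind it; z points along the fingers, y is the line along which they close (so a half turn about z gives the same grasp; the last joint's range is limited). The gripper opens to 88 mm and grips with 3 to 60 N. Pads are 18 mm wide; open, the fingers measure 123 mm over their backs; the gripper's body (75 mm by 187 mm) begins 45 mm behind the grasp point.
Start: joints at [1.142, 0.689, -0.195, 1.565, 0.157, 0.902, -0.215], TCP at [0.279, -0.559, 0.239] pointing down, gripper open.
Joint ranges: [-3.01, 3.01], [-0.46, 2.08], [-1.47, 1.51], [0.13, 2.56], [-1, 4.14], [0.04, 2.09], [-2.66, 2.66]. Speed limits (rad/s): [2.57, 2.57, 3.14, 3.14, 3.14, 3.14, 3.14].

## Interface

Orientations are given as a unit quaternion [x, y, z, w].
In Python, from plant import r gives the robot as it stands. The module is installed in compiled form; this text tells all that it offers.
- The arm moves only by the tool step_arm, never from a script. Its argument "series" is a list of rows, each a list of 7 numbers: the shift along the world's x, y, z in mm, then the turn, a rotation vector about the world's x, y, z in rad, then the closure, from 0 (fully open) to 1 (shut). A call has 1 to 20 rows; each row shifts and turns the commanded pose from where the row before left it; what a row does not reach is not made up. A row lasts 1/10 s, in which the tool goes at most 50 mm and 8.59 degrees, less where a joint would pass 70% of its speed; a pose out of reach is approached as far as the arm can. A call is refused whole if a number of a shift passes 50 or a number of a turn 0.15, either way. A call with a gripper value outside its range is refused whole. The fingers move at their own pace and stop on an object; "force" is the grip in N (left out, the last holds). Time passes only in rows, so rows that do not move let the fingers close. It gives the time, the measured TCP pose, the force, the opening and the grip force at its end, in the units of the state.
- r.get_state(): the state, without advancing time (a new reading comes with each control period).
- r.snapshot(name): name is "side" or "top"; returns (picture, depth): 480x640x3 uint8, blue, green, red; 480x640 float32, m along the optical axis (not along the pixel's ray), 0 where there is no reading.
- r.get_calibration(name): a dict with "intrinsics" (3x3 intrinsics, pixels), "pose" (4x4, takes a point from camera to world coordinates). Camera axes: x right, y up, looking along -z (the intrinsics and any distortion apply to the point x, -y, -z); pixel columns grow to the right and rows downward; lengths in m; the calibration is good to about 2 mm. A picture is of the moment at which its call begins. get_calibration takes no time and is no camera call.
- r.finish_job(): hands the job in; it is judged then, once.
The state is a dict: "clock": time; "q": joint angles; "qd": joint speeds; "joint_torque": joint torques, N m; "tool_pos": TCP position; "eef_rot": TCP orientation; "contact_force": force on the tool from outside, world axes, zero at the start; "moment": the same for the moment, N m; "opening": opening from 0.0 (shut) to 1.0 (fully open); "finger_force": force on a finger pad.
Only numpy, scipy, OpenCV 4.12 (cv2) and the standard library are available. Lean on these libraries where they do the work, as an engineer would, in place of code of your own. Each camera call takes 0.05 s, during which the arm holds its last target. There are 200 camera calls.

## Task

Get a doubled plate ready for tack welding: lay the loose plate with the large centre hole (not the one with the small hole) flat on the matching plate that already lies on the dark steel jig block, lengthways the same way and with the holes in line. Then take the locating pin with the stout grip from the wooden rack and put it straight down through both plates into the jig, until its collar rests on the top plate, and let go.

Things in the scene. Friction and masses are not known exactly. Their poses are not given: they have to be found in the camera images.
- jig: Fixed dark steel block, 170 x 100 x 45 mm high (x, y, z), with a vertical 31 mm round hole right through its centre. Two rails, 6 mm high and 110 mm long, run along x on its top, 60 mm clear between them. Origin: centre of its underside, on the hole's axis, z up; its top is at z = 45 mm.
- lower_plate: Loose bare steel flat, 120 x 50 x 15 mm (x, y, z), 0.45 to 0.8 kg, with a 30 mm round hole through its centre. It already lies on the jig between the rails, its hole within 4 mm of the jig's, x along the rails within 3 degrees. Origin: centre of its underside, on the hole's axis.
- doubler: Bare steel flat like the lower plate: 120 x 50 x 15 mm (x, y, z), 0.45 to 0.8 kg, 30 mm hole through its centre; half-turn symmetric. Lies flat on the bench at the robot's left (+y), long side roughly along y; grip it across its 50 mm width at the middle. A bystander flat of the same outline there has only a 12 mm hole. Origin: centre of its underside, on the hole's axis.
- pin: Steel pin, 0.27 to 0.5 kg, upright in one of 2 holes of a wooden rack 75 mm high at the right (-y). Origin: on its axis at the collar's underside, which rests on the rack; z up. Collar 44 mm dia, z 0 to 6. Round grip 24 mm dia, z 6 to 51. Shank 20 mm dia to z -48, tapering to 8 mm at z -70. Lifts straight out. The other hole, 100 mm away, has a bystander plug with a thin 10 mm stem, 35 mm tall.
Not all that is in view belongs to the job. What is shaped like the pin but green is not meant.

How it is judged:
On the way:
1. the doubler lies flat on the lower plate, lengthways the same way, holes in line within 15 mm (horizontal distance between doubler and lower_plate below 0.015 m and z of doubler in the frame of lower_plate between 0.012 and 0.019 m and angle between the x axis of doubler and the x axis of lower_plate, either way round below 0.26 rad and horizontal distance between lower_plate and jig below 0.015 m and z of lower_plate in the frame of jig between 0.042 and 0.049 m), for 0.2 s.
At the end, for the whole second after the job is handed in: Lower plate on the jig, doubler flat on it: holes within 15 mm of each other and of the jig's, long sides within 15 degrees. Pin upright (10 degrees) through both, within 12 mm of the jig hole's axis, collar on the doubler (collar underside 70 to 80 mm above jig underside). At rest (all of step 1 and horizontal distance between pin and jig below 0.012 m and z of pin in the frame of jig between 0.07 and 0.08 m and angle between pin's own z axis and vertical below 0.17 rad and linear speed of each of pin, doubler below 0.02 m/s); the robot touches nothing.
It also fails if it takes over 64 s, if anything falls off the work surface, if the arm or the gripper's body presses on something with over 40 N, if the wrist force passes 120 N, or if a joint passes its speed limit or range.

## Working session

There is one attempt and no reset: what is moved stays moved. The work goes in short steps, Python scripts to look and compute and a tool call to move; the robot and the scene stay as the last step left them, time stands still between calls to the robot, and variables do not carry over. Pictures are saved under pics/ and viewed, at most 10 in all, crops included, and the job is handed in when it is done.

Besides the shell and the picture viewer there is one more tool, called after "Call:" as a command line: name --pt "numbers of a row" for each row, then --argument value for the rest. step_arm: Moves the arm, as the interface text tells. Its arguments: {"type":"object","properties":{"series":{"type":"array"},"force":{"type":"number"}},"required":["series"]}

```bash
mkdir -p pics
cat > h.py <<'E'
import numpy as np, cv2
from plant import r
def cloud(n):
    im,d=r.snapshot(n); c=r.get_calibration(n); K=np.array(c["intrinsics"]);T=np.array(c["pose"])
    v,u=np.mgrid[:480,:640]
    P=np.stack([(u-K[0,2])/K[0,0]*d,-(v-K[1,2])/K[1,1]*d,-d],-1)
    W=P@T[:3,:3].T+T[:3,3]; W[d<=0]=np.nan
    return im,W
E
python3 - <<'E'
from h import *
for n in("top","side"):
    im,W=cloud(n); cv2.imwrite(f"pics/{n}0.png",im); np.save(n+"0.npy",W)
    c=r.get_calibration(n); print(n,c.keys(),np.round(c["pose"],3).tolist())
s=r.get_state(); print(s)
E
```

```text
top dict_keys(['intrinsics', 'pose']) [[-0.041, 0.978, -0.205, 0.271], [-0.999, -0.039, 0.011, -0.069], [0.003, 0.205, 0.979, 1.252], [0.0, 0.0, 0.0, 1.0]]
side dict_keys(['intrinsics', 'pose']) [[-0.928, 0.272, -0.257, 0.214], [-0.374, -0.66, 0.652, 0.7], [0.008, 0.7, 0.714, 0.954], [0.0, 0.0, 0.0, 1.0]]
{'clock': 0.1, 'q': array([ 1.14178918,  0.68989702, -0.19450947,  1.5662235 ,  0.15732828,
        0.90250336, -0.21508955]), 'qd': array([-7.45825953e-05, -3.85551047e-03, -3.18512474e-04, -2.64831314e-03,
       -1.17047462e-03,  6.79652501e-05,  7.24117435e-04]), 'joint_torque': array([-3.54653821e-03, -5.28498673e+01, -1.27176426e+00, -1.53837276e+01,
       -5.26026764e-02,  1.94310982e-03,  5.56131602e-05]), 'tool_pos': array([ 0.2787379 , -0.55877584,  0.2379963 ]), 'eef_rot': array([ 9.73334336e-01,  2.29389623e-01, -2.59346614e-04, -7.77048187e-04]), 'contact_force': array([ 0.29234766, -0.27897585, -0.63416985]), 'moment': array([0.00819815, 0.03105428, 0.00579908]), 'finger_force': 0.0, 'opening': 1.0017312173929906}
```

View pics/top0.png

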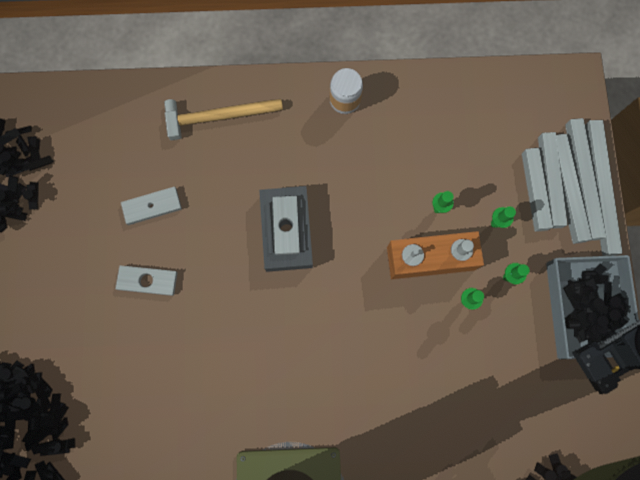

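View pics/side0.png

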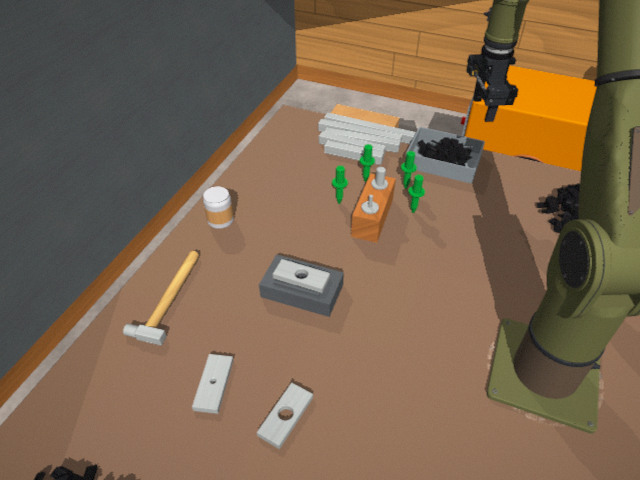

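The top view shows the doubler, with its large hole, at about (146,280). The lower plate on the jig is at (286,226), the stout-grip pin at (462,248) and the thin plug at (413,254). Green decoys surround the rack at (443,203), (504,217), (516,273) and (473,298). The side view agrees.

```bash
cat >> h.py <<'E'
def plate(W,cx,cy,z0,z1,rad=40):
    m=np.zeros((480,640),bool); m[cy-rad:cy+rad,cx-rad:cx+rad]=1
    m&=(W[...,2]>z0)&(W[...,2]<z1)
    n,l,st,_=cv2.connectedComponentsWithStats(m.astype(np.uint8)); k=1+np.argmax(st[1:,4]); p=W[l==k]
    (c,sz,a)=cv2.minAreaRect((p[:,:2]*1000).astype(np.float32))
    b=cv2.boxPoints((c,sz,a)); e=max((b[1]-b[0],b[2]-b[1]),key=np.linalg.norm)
    return np.round(c,1),np.round(sz,1),round(np.degrees(np.arctan2(e[1],e[0]))%180,1),len(p),np.round(np.nanmedian(p[:,2])*1000,1)
E
python3 - <<'E'
from h import *
W=np.load("top0.npy")
print("dbl",plate(W,146,280,.009,.022)); print("low",plate(W,286,226,.0535,.07)); print("jig",plate(W,286,228,.03,.07,60))
S=np.load("side0.npy")
print("Sdbl",plate(S,286,414,.009,.022)); print("Slow",plate(S,301,275,.055,.07)); print("Spin",plate(S,380,180,.115,.14,20))
print("pin",plate(W,462,246,.115,.14,20)); print("collar",plate(W,462,248,.076,.14,20)); print("rack",plate(W,436,255,.065,.15,60))
for g in((443,203),(504,217),(516,273),(473,298)): print("g",plate(W,*g,.05,.2,14))
R=cv2.minAreaRect
from scipy.spatial.transform import Rotation as Ro
s=r.get_state(); print(Ro.from_quat(s['eef_rot']).as_matrix().round(3))
im,_=cloud("top"); g=cv2.cvtColor(im,6)
for u,v,Z in((146,280,.015),(286,226,.060)):
    d=g[v-9:v+10,u-9:u+10]; yy,xx=np.nonzero(d<110); 
    print("hole px",xx.mean()+u-9,yy.mean()+v-9,len(xx))
E
```

```text
dbl (array([453.6, 290. ]), array([121.9,  50.8]), np.float32(81.6), 1205, np.float64(14.4))
low (array([551.2,  -9.4]), array([121. ,  50.2]), np.float32(0.8), 1213, np.float64(58.7))
jig (array([550.7,  -8. ]), array([172.4, 100. ]), np.float32(2.5), 3718, np.float64(46.7))
Sdbl (array([453.1, 287.9]), array([122.1,  51.8]), np.float32(82.2), 1485, np.float64(15.9))
Slow (array([551.2, -14.9]), array([121.5,  61.5]), np.float32(0.7), 896, np.float64(61.1))
Spin (array([ 479.3, -365. ]), array([22.2, 24.8]), np.float32(101.1), 69, np.float64(125.7))
pin (array([ 479.6, -363.3]), array([21.6, 22.8]), np.float32(133.3), 125, np.float64(124.0))
collar (array([ 483.9, -363.5]), array([43. , 50.2]), np.float32(174.0), 392, np.float64(83.5))
rack (array([ 477.2, -314.7]), array([ 71.3, 181.8]), np.float32(93.6), 3088, np.float64(74.4))
g (array([ 579.4, -333.1]), array([42.8, 38.5]), np.float32(53.8), 376, np.float64(78.3))
g (array([ 543.6, -451.7]), array([43.1, 38.7]), np.float32(30.7), 397, np.float64(78.7))
g (array([ 427.8, -466.3]), array([42.9, 38.1]), np.float32(19.1), 415, np.float64(78.1))
g (array([ 381.3, -374.4]), array([42.8, 38.9]), np.float32(13.6), 397, np.float64(77.2))
[[ 0.895  0.447 -0.001]
 [ 0.447 -0.895  0.001]
 [-0.    -0.002 -1.   ]]
hole px 145.04761904761904 280.0 147
hole px 285.1920529801325 224.52317880794703 151
```

Call:
step_arm --pt "20 42 0 0 0 0.048 0" --pt "20 42 0 0 0 0.048 0" --pt "20 42 0 0 0 0.048 0" --pt "20 42 0 0 0 0.048 0" --pt "20 42 0 0 0 0.048 0" --pt "20 42 0 0 0 0.048 0" --pt "20 42 0 0 0 0.048 0" --pt "20 42 0 0 0 0.048 0" --pt "20 42 0 0 0 0.048 0" --pt "20 42 0 0 0 0.048 0" --pt "-2.6 42.8 -8 0 0 0.048 0" --pt "-2.6 42.8 -8 0 0 0.048 0" --pt "-2.6 42.8 -8 0 0 0.048 0" --pt "-2.6 42.8 -8 0 0 0.048 0" --pt "-2.6 42.8 -8 0 0 0.048 0" --pt "-2.6 42.8 -8 0 0 0.048 0" --pt "-2.6 42.8 -8 0 0 0.048 0" --pt "-2.6 42.8 -8 0 0 0.048 0" --pt "-2.6 42.8 -8 0 0 0.048 0" --pt "-2.6 42.8 -8 0 0 0.048 0" --force 50

```text
clock: 2.15
tool_pos: [0.4527, 0.2904, 0.1583]
eef_rot: [0.757, 0.654, -0.0, 0.0]
contact_force: [0.9, -0.3, -0.7]
opening: 1.0
finger_force: 0.0
```

Call:
step_arm --pt "0 0 0 0 0 0 0" --pt "0 0 0 0 0 0 0"

```text
clock: 2.35
tool_pos: [0.4524, 0.2894, 0.1583]
eef_rot: [0.757, 0.654, -0.0, -0.0]
contact_force: [0.4, -0.6, -0.1]
opening: 1.002
finger_force: 0.0
```

```bash
cat >> h.py <<'E'
from scipy.spatial.transform import Rotation as Ro
def st():
    s=r.get_state(); M=Ro.from_quat(s['eef_rot']).as_matrix()
    print(round(s['clock'],2),(s['tool_pos']*1000).round(1),"close",np.degrees(np.arctan2(M[1,1],M[0,1])).round(1),"z",M[:,2].round(3),"F",s['contact_force'].round(1),"op",round(s['opening']*88,1),s['finger_force'],"q",s['q'].round(2))
E
python3 - <<'E'
from h import *
st()
W=np.load("top0.npy")
for u,v in((443,203),(504,217),(516,273),(473,298),(413,254)): print(np.nanmax(W[v-14:v+14,u-14:u+14,2]))
E
```

```text
2.35 [452.4 289.4 158.3] close -8.4 z [-0.001 -0.001 -1.   ] F [ 0.4 -0.6 -0.1] op 88.2 0.0 q [-0.47  0.7  -0.3   1.9   0.35  0.59 -1.15]
0.12395847415940531
0.12486426789751892
0.12546579251510792
0.12522681292022653
0.11847340750513768
```

Call:
step_arm --pt "1 0 -25 0 0 0 0" --pt "0 0 -25 0 0 0 0" --pt "0 0 -25 0 0 0 0" --pt "0 0 -25 0 0 0 0" --pt "0 0 -20 0 0 0 0" --pt "0 0 -15 0 0 0 0" --pt "0 0 -10 0 0 0 0" --pt "0 0 -6 0 0 0 0" --pt "0 0 -3.3 0 0 0 0" --pt "0 0 0 0 0 0 0.3" --pt "0 0 0 0 0 0 1" --pt "0 0 0 0 0 0 1" --pt "0 0 0 0 0 0 1" --pt "0 0 0 0 0 0 1" --pt "0 0 0 0 0 0 1" --pt "0 0 0 0 0 0 1" --pt "0 0 0 0 0 0 1" --force 50

```text
clock: 4.05
tool_pos: [0.4542, 0.2888, 0.0047]
eef_rot: [0.757, 0.653, 0.0, 0.0]
contact_force: [0.4, -0.2, 4.0]
opening: 0.56
finger_force: 50.0
```

Call:
step_arm --pt "0 0 3 0 0 0 1" --pt "0 0 6 0 0 0 1" --pt "0 0 15 0 0 0 1" --pt "0 0 25 0 0 0 1" --pt "0 0 25 0 0 0 1" --pt "0 0 25 0 0 0 1" --pt "0 0 20 0 0 0 1" --pt "0 0 0 0 0 0 1" --pt "0 0 0 0 0 0 1"

```text
clock: 4.95
tool_pos: [0.4538, 0.2882, 0.123]
eef_rot: [0.758, 0.653, -0.0, 0.0]
contact_force: [-0.3, -0.9, -5.9]
opening: 0.559
finger_force: 50.0
```

Run:
```python
from h import *
st()
im,W=cloud("top")
im2,S=cloud("side"); np.save("S1.npy",S);np.save("W1.npy",W); cv2.imwrite("pics/side1.png",np.hstack([im2[240:480,150:450],im[200:440,60:360]]))
```

```text
4.95 [453.8 288.2 123. ] close -8.5 z [-0.    -0.001 -1.   ] F [-0.3 -0.9 -5.9] op 49.2 49.99223291873932 q [-0.49  0.76 -0.27  1.93  0.39  0.51 -1.18]
```

View pics/side1.png

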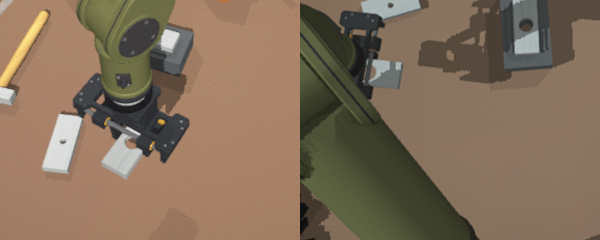

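The doubler is gripped at about (125,155) in the left crop. It looks level and the force reading gives about 0.6 kg. Next I carry it to the jig with a turn of −1.408 rad.

Call:
step_arm --pt "4.85 -14.9 0 0 0 -0.0704 1" --pt "4.85 -14.9 0 0 0 -0.0704 1" --pt "4.85 -14.9 0 0 0 -0.0704 1" --pt "4.85 -14.9 0 0 0 -0.0704 1" --pt "4.85 -14.9 0 0 0 -0.0704 1" --pt "4.85 -14.9 0 0 0 -0.0704 1" --pt "4.85 -14.9 0 0 0 -0.0704 1" --pt "4.85 -14.9 0 0 0 -0.0704 1" --pt "4.85 -14.9 0 0 0 -0.0704 1" --pt "4.85 -14.9 0 0 0 -0.0704 1" --pt "4.85 -14.9 0 0 0 -0.0704 1" --pt "4.85 -14.9 0 0 0 -0.0704 1" --pt "4.85 -14.9 0 0 0 -0.0704 1" --pt "4.85 -14.9 0 0 0 -0.0704 1" --pt "4.85 -14.9 0 0 0 -0.0704 1" --pt "4.85 -14.9 0 0 0 -0.0704 1" --pt "4.85 -14.9 0 0 0 -0.0704 1" --pt "4.85 -14.9 0 0 0 -0.0704 1" --pt "4.85 -14.9 0 0 0 -0.0704 1" --pt "4.85 -14.9 0 0 0 -0.0704 1"

```text
clock: 7.05
tool_pos: [0.5514, -0.0104, 0.1234]
eef_rot: [1.0, 0.005, -0.0, -0.0]
contact_force: [0.3, -0.1, -6.6]
opening: 0.557
finger_force: 50.0
```

Call:
step_arm --pt "0 0 0 0 0 0 1" --pt "0 0 0 0 0 0 1"

```text
clock: 7.25
tool_pos: [0.551, -0.0093, 0.1234]
eef_rot: [1.0, 0.007, -0.0, -0.0]
contact_force: [0.1, 0.1, -6.7]
opening: 0.559
finger_force: 50.0
```

Run:
```python
from h import *
st()
im,W=cloud("top"); im2,S=cloud("side"); np.save("S2.npy",S)
cv2.imwrite("pics/p2.png",np.hstack([im2[150:390,150:450],im[100:340,140:440]]))
for X in(W,S):
    m=(X[...,2]>.108)&(X[...,2]<.155)&(np.abs(X[...,0]-.551)<.08)&(np.abs(X[...,1]+.009)<.045)
    p=X[m]; q=p[np.abs(p[:,0]-.551)>.022]
    q=q[np.abs(q[:,2]-np.median(q[:,2]))<.01]
    if len(q)>20:
        A=np.c_[q[:,:2]-[.551,-.009],np.ones(len(q))]; print(len(q),np.linalg.lstsq(A,q[:,2],rcond=None)[0].round(4), (q.min(0)*1000).round(),(q.max(0)*1000).round(), np.round(cv2.minAreaRect((q[:,:2]*1000).astype(np.float32))[0],1),cv2.minAreaRect((q[:,:2]*1000).astype(np.float32))[1:])
```

```text
7.25 [551.   -9.3 123.4] close -89.2 z [-0.  0. -1.] F [ 0.1  0.1 -6.7] op 49.2 49.99249756336212 q [-0.07  0.76  0.01  1.9  -0.01  0.48 -1.61]
226 [0.0258 0.0264 0.1337] [490. -34. 122.] [528.  -6. 139.] [509.1 -20.2] ((27.883617401123047, 38.2196044921875), 89.96837615966797)
393 [ 0.0355 -0.0564  0.1354] [489. -38. 124.] [529.  18. 139.] [509.1  -9.6] ((40.3374137878418, 55.71467971801758), 1.3962544202804565)
```

View pics/p2.png

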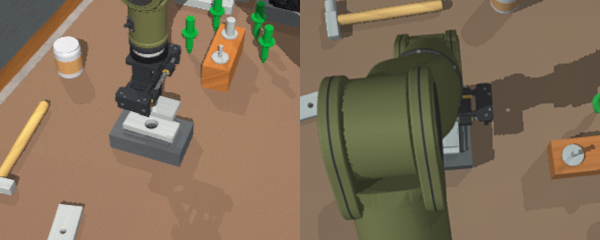

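The held plate is level over the jig, with its near end at x≈489, so its centre is at about 550 as intended. I lower it.

Call:
step_arm --pt "0 0 -10 0 0 0 1" --pt "0 0 -15 0 0 0 1" --pt "0 0 -12 0 0 0 1" --pt "0 0 -8 0 0 0 1" --pt "0 0 -5 0 0 0 1" --pt "0 0 -3 0 0 0 1" --pt "0 0 -2 0 0 0 1" --pt "0 0 -1.5 0 0 0 1" --pt "0 0 -1 0 0 0 1" --pt "0 0 -0.5 0 0 0 1" --pt "0 0 0 0 0 0 1" --pt "0 0 0 0 0 0 1"

```text
clock: 8.55
tool_pos: [0.5512, -0.0093, 0.0656]
eef_rot: [1.0, 0.007, 0.0, 0.0]
contact_force: [-0.2, 0.0, -5.0]
opening: 0.56
finger_force: 50.0
```

Call:
step_arm --pt "0 0 -0.6 0 0 0 1" --pt "0 0 -0.4 0 0 0 1" --pt "0 0 0 0 0 0 1"

```text
clock: 8.85
tool_pos: [0.5511, -0.0093, 0.0647]
eef_rot: [1.0, 0.007, 0.0, 0.0]
contact_force: [-0.7, 0.7, -2.2]
opening: 0.558
finger_force: 50.0
```

Call:
step_arm --pt "0 0 0 0 0 0 0.5" --pt "0 0 0 0 0 0 0.3" --pt "0 0 0 0 0 0 0" --pt "0 0 0 0 0 0 0" --pt "0 0 0 0 0 0 0" --pt "0 0 5 0 0 0 0" --pt "0 0 15 0 0 0 0" --pt "0 0 30 0 0 0 0" --pt "0 0 35 0 0 0 0" --pt "0 0 35 0 0 0 0" --pt "0 0 15 0 0 0 0"

```text
clock: 9.95
tool_pos: [0.5526, -0.0094, 0.2029]
eef_rot: [1.0, 0.007, 0.003, -0.0]
contact_force: [0.3, -0.0, 0.2]
opening: 1.001
finger_force: 0.0
```

Call:
step_arm --pt "-6 -29.6 0 0 0 0 0" --pt "-6 -29.6 0 0 0 0 0" --pt "-6 -29.6 0 0 0 0 0" --pt "-6 -29.6 0 0 0 0 0" --pt "-6 -29.6 0 0 0 0 0" --pt "-6 -29.6 0 0 0 0 0" --pt "-6 -29.6 0 0 0 0 0" --pt "-6 -29.6 0 0 0 0 0" --pt "-6 -29.6 0 0 0 0 0" --pt "-6 -29.6 0 0 0 0 0" --pt "-6 -29.6 0 0 0 0 0" --pt "-6 -29.6 0 0 0 0 0" --pt "0 0 0 0 0 0 0" --pt "0 0 0 0 0 0 0"

```text
clock: 11.35
tool_pos: [0.4786, -0.3647, 0.1995]
eef_rot: [1.0, 0.007, -0.0, -0.0]
contact_force: [-1.0, 0.9, 0.9]
opening: 0.998
finger_force: 0.0
```

Run:
```python
from h import *
st()
im,W=cloud("top"); im2,S=cloud("side"); 
cv2.imwrite("pics/p3.png",np.hstack([im2[130:370,200:500],im[120:360,220:520]]))
print("W",plate(W,286,222,.068,.085)); print("S",plate(S,301,268,.068,.085)); print("Wlow",plate(W,286,226,.0535,.085))
```

```text
11.35 [ 478.6 -364.7  199.5] close -89.2 z [-0.  0. -1.] F [-1.   0.9  0.9] op 87.8 0.0 q [ 0.61  0.7  -0.06  1.68  0.05  0.76 -1.03]
W (array([550.8,  -8.3]), array([121.2,  50. ]), np.float32(1.1), 1256, np.float64(73.9))
S (array([549.9, -10.3]), array([121.3,  56.5]), np.float32(1.5), 943, np.float64(75.9))
Wlow (array([550.8,  -8.9]), array([121.3,  51.1]), np.float32(0.9), 1353, np.float64(73.7))
```

View pics/p3.png

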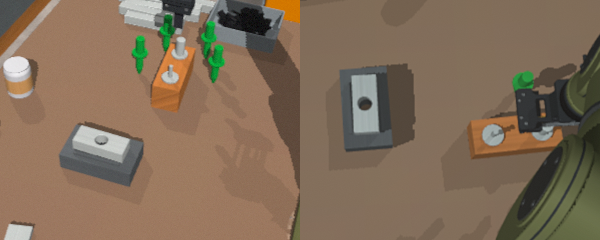

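The doubler lies flat at (550.8, −8.5), with its top at about 75 mm and its angle at about 1°. The gripper is above the pin, so I descend and grasp it.

Call:
step_arm --pt "1 0.5 -20 0 0 0 0" --pt "0 0 -25 0 0 0 0" --pt "0 0 -25 0 0 0 0" --pt "0 0 -18 0 0 0 0" --pt "0 0 -12 0 0 0 0" --pt "0 0 -7 0 0 0 0" --pt "0 0 -3 0 0 0 0" --pt "0 0 0 0 0 0 0.3" --pt "0 0 0 0 0 0 0.5" --pt "0 0 0 0 0 0 0.7" --pt "0 0 0 0 0 0 1" --pt "0 0 0 0 0 0 1" --pt "0 0 0 0 0 0 1" --pt "0 0 0 0 0 0 1" --pt "0 0 0 0 0 0 1" --pt "0 0 0 0 0 0 1" --force 50

```text
clock: 13.05
tool_pos: [0.4801, -0.3645, 0.0895]
eef_rot: [1.0, 0.007, 0.0, 0.0]
contact_force: [0.2, -1.1, 0.1]
opening: 0.26
finger_force: 50.0
```

Run:
```python
from h import *
st()
```

```text
13.05 [ 480.1 -364.5   89.5] close -89.2 z [ 0.    -0.001 -1.   ] F [ 0.2 -1.1  0.1] op 22.8 50.000196285545826 q [ 0.6   0.86 -0.05  1.75  0.07  0.53 -1.05]
```

Call:
step_arm --pt "0 0 3 0 0 0 1" --pt "0 0 7 0 0 0 1" --pt "0 0 15 0 0 0 1" --pt "0 0 25 0 0 0 1" --pt "0 0 25 0 0 0 1" --pt "0 0 25 0 0 0 1" --pt "0 0 25 0 0 0 1" --pt "0 0 20 0 0 0 1" --pt "0 0 10 0 0 0 1" --pt "0 0 5 0 0 0 1" --pt "0 0 0 0 0 0 1"

```text
clock: 14.15
tool_pos: [0.4799, -0.3638, 0.2497]
eef_rot: [1.0, 0.007, 0.0, 0.0]
contact_force: [0.4, 0.5, -4.7]
opening: 0.253
finger_force: 50.0
```

Call:
step_arm --pt "2 10 0 0 0 0 1" --pt "4 20 0 0 0 0 1" --pt "4 20 0 0 0 0 1" --pt "4 20 0 0 0 0 1" --pt "4 20 0 0 0 0 1" --pt "4 20 0 0 0 0 1" --pt "4 20 0 0 0 0 1" --pt "4 20 0 0 0 0 1" --pt "4 20 0 0 0 0 1" --pt "4 20 0 0 0 0 1" --pt "4 20 0 0 0 0 1" --pt "4 20 0 0 0 0 1" --pt "4 20 0 0 0 0 1" --pt "4 20 0 0 0 0 1" --pt "4 20 0 0 0 0 1" --pt "4 20 0 0 0 0 1" --pt "4 20 0 0 0 0 1" --pt "4 20 0 0 0 0 1" --pt "1 6 0 0 0 0 1" --pt "0 0 0 0 0 0 1"

```text
clock: 16.15
tool_pos: [0.5505, -0.0065, 0.2487]
eef_rot: [1.0, 0.009, -0.001, -0.0]
contact_force: [-0.4, -0.2, -4.3]
opening: 0.26
finger_force: 50.0
```

Run:
```python
from h import *
st()
im2,S=cloud("side"); im,W=cloud("top")
cv2.imwrite("pics/p4.png",np.hstack([cv2.resize(im2[130:330,200:400],(400,400)),cv2.resize(im[120:320,200:400],(400,400))]))
q=r.get_state()['tool_pos'];
for X in (S,W):
  for lo,hi in((.175,.2),(.2,.23),(.235,.242)):
    m=(X[...,2]>lo)&(X[...,2]<hi)&(np.hypot(X[...,0]-q[0],X[...,1]-q[1])<.04); p=X[m]*1000
    if len(p)>5: print(lo,len(p),np.median(p,0).round(1),p.min(0).round(),p.max(0).round())
```

```text
16.15 [550.5  -6.5 248.7] close -89.0 z [-0.002  0.    -1.   ] F [-0.4 -0.2 -4.3] op 22.9 49.9985265545547 q [-0.06  0.57 -0.02  1.78  0.02  0.78 -1.64]
0.175 59 [546.9  -0.8 190.5] [540. -15. 175.] [558.   4. 200.]
0.2 79 [5.461e+02 4.000e-01 2.123e+02] [540. -10. 200.] [557.   5. 226.]
0.235 99 [540.9   6.  240.3] [528. -29. 236.] [567.  16. 242.]
```

View pics/p4.png

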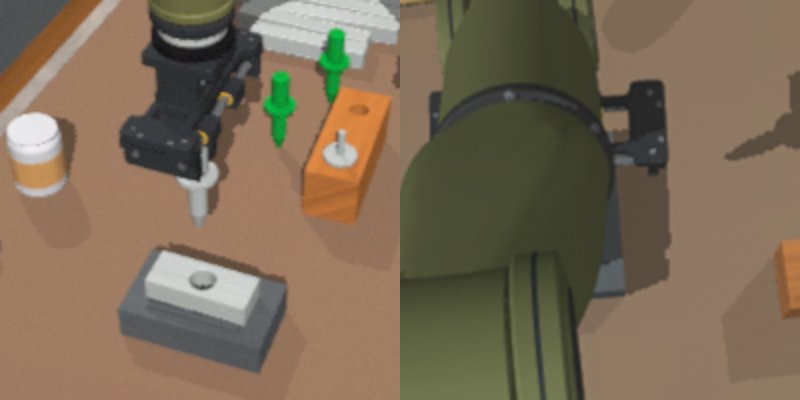

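The side view shows the pin hanging vertical at (200,190), above the hole at (203,280). I lower it to just above the hole and check the position.

Call:
step_arm --pt "0 0 0 0 0 0 1" --pt "0 0 -10 0 0 0 1" --pt "0 0 -20 0 0 0 1" --pt "0 0 -20 0 0 0 1" --pt "0 0 -15 0 0 0 1" --pt "0 0 -10 0 0 0 1" --pt "0 0 -5 0 0 0 1" --pt "0 0 0 0 0 0 1" --pt "0 0 0 0 0 0 1"

```text
clock: 17.15
tool_pos: [0.5515, -0.0081, 0.1699]
eef_rot: [1.0, 0.007, 0.001, 0.0]
contact_force: [0.4, -0.1, -4.2]
opening: 0.258
finger_force: 50.0
```

Run:
```python
from h import *
st()
im2,S=cloud("side"); c=r.get_calibration("side");K=np.array(c["intrinsics"]);T=np.linalg.inv(np.array(c["pose"]))
def px(p): q=T[:3,:3]@p+T[:3,3]; return (K[0,0]*q[0]/-q[2]+K[0,2],-K[1,1]*q[1]/-q[2]+K[1,2])
u,v=px(np.array([.5505,-.0083,.075])); print("hole",u,v)
t=r.get_state()['tool_pos']; print("tip predicted",px(np.array([t[0],t[1],t[2]-.0845])))
u,v=int(u),int(v)
cv2.imwrite("pics/p5.png",cv2.resize(im2[v-60:v+40,u-50:u+50],(600,600),interpolation=2)); print(u,v)
for lo,hi in((.093,.115),(.115,.14)):
    m=(S[...,2]>lo)&(S[...,2]<hi)&(np.hypot(S[...,0]-t[0],S[...,1]-t[1])<.04); p=S[m]*1000
    print(len(p),np.median(p,0).round(1),p.min(0).round(1),p.max(0).round(1))
```

```text
17.15 [551.5  -8.1 169.9] close -89.2 z [ 0.001 -0.    -1.   ] F [ 0.4 -0.1 -4.2] op 22.7 49.9984966032207 q [-0.06  0.69 -0.02  1.86  0.03  0.59 -1.65]
hole 300.75124201890867 270.0787689576799
tip predicted (np.float64(300.10240532684), np.float64(266.8576521171864))
300 270
37 [548.1  -3.  105.8] [542.  -12.2  93.3] [558.4   2.6 114.5]
71 [547.   -1.9 128.2] [540.9 -10.6 115.1] [558.9   3.2 139.5]
```

View pics/p5.png

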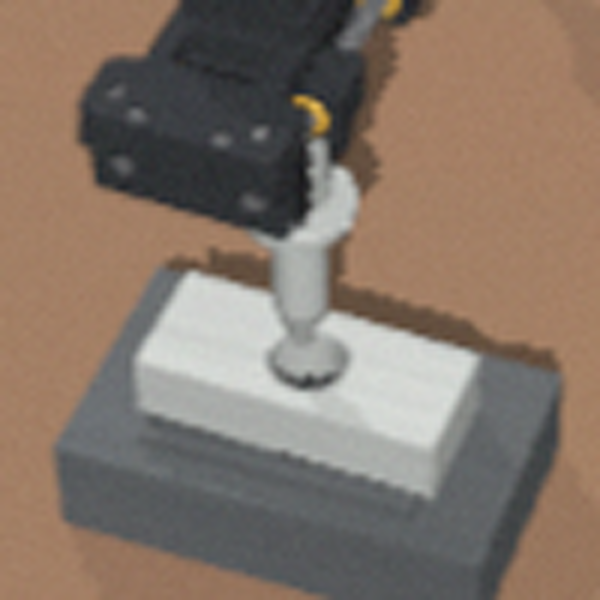

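The pin tip at (302,335) lies over the hole at (308,360), laterally well inside its slack. I insert it in stages.

Call:
step_arm --pt "-0.5 0 -5 0 0 0 1" --pt "0 0 -7 0 0 0 1" --pt "0 0 -7 0 0 0 1" --pt "0 0 -7 0 0 0 1" --pt "0 0 -7 0 0 0 1" --pt "0 0 -5 0 0 0 1" --pt "0 0 0 0 0 0 1"

```text
clock: 17.9
tool_pos: [0.55, -0.0079, 0.1305]
eef_rot: [1.0, 0.007, -0.001, 0.0]
contact_force: [-0.1, 0.4, -4.0]
opening: 0.259
finger_force: 50.0
```

Call:
step_arm --pt "0 0 -5 0 0 0 1" --pt "0 0 -7 0 0 0 1" --pt "0 0 -7 0 0 0 1" --pt "0 0 -7 0 0 0 1" --pt "0 0 -5 0 0 0 1" --pt "0 0 -3 0 0 0 1" --pt "0 0 -2 0 0 0 1" --pt "0 0 -1 0 0 0 1" --pt "0 0 0 0 0 0 1"

```text
clock: 18.8
tool_pos: [0.5507, -0.008, 0.0945]
eef_rot: [1.0, 0.007, 0.0, 0.0]
contact_force: [-0.5, -0.5, -4.7]
opening: 0.258
finger_force: 50.0
```

Call:
step_arm --pt "0 0 -2 0 0 0 1" --pt "0 0 -1.5 0 0 0 1" --pt "0 0 -0.5 0 0 0 1" --pt "0 0 -0.5 0 0 0 1" --pt "0 0 0 0 0 0 1" --pt "0 0 0 0 0 0 1"

```text
clock: 19.4
tool_pos: [0.5506, -0.008, 0.09]
eef_rot: [1.0, 0.007, 0.0, 0.0]
contact_force: [-0.2, 1.3, -4.5]
opening: 0.261
finger_force: 50.0
```

Call:
step_arm --pt "0 0 -0.5 0 0 0 1" --pt "0 0 -0.5 0 0 0 1" --pt "0 0 0 0 0 0 1"

```text
clock: 19.7
tool_pos: [0.5507, -0.008, 0.0894]
eef_rot: [1.0, 0.007, 0.0, 0.0]
contact_force: [-0.5, 0.7, 1.5]
opening: 0.261
finger_force: 50.0
```

Contact: the load has come off the wrist, so the collar is on the plate. I release and retreat.

Call:
step_arm --pt "0 0 0 0 0 0 0.6" --pt "0 0 0 0 0 0 0.3" --pt "0 0 0 0 0 0 0" --pt "0 0 0 0 0 0 0" --pt "0 0 0 0 0 0 0" --pt "0 0 0 0 0 0 0" --pt "0 0 5 0 0 0 0" --pt "0 0 15 0 0 0 0" --pt "0 0 30 0 0 0 0" --pt "0 0 35 0 0 0 0" --pt "0 0 35 0 0 0 0" --pt "0 -20 10 0 0 0 0" --pt "0 -30 0 0 0 0 0" --pt "0 -30 0 0 0 0 0" --pt "0 -30 0 0 0 0 0" --pt "0 -30 0 0 0 0 0" --pt "0 -30 0 0 0 0 0" --pt "0 -30 0 0 0 0 0" --pt "0 0 0 0 0 0 0" --pt "0 0 0 0 0 0 0"

```text
clock: 21.7
tool_pos: [0.5503, -0.2083, 0.2191]
eef_rot: [1.0, 0.007, -0.0, -0.0]
contact_force: [-0.2, 0.2, -0.4]
opening: 0.997
finger_force: 0.0
```

Run:
```python
from h import *
st()
im2,S=cloud("side"); im,W=cloud("top")
cv2.imwrite("pics/p6.png",np.hstack([cv2.resize(im2[200:320,240:360],(400,400)),cv2.resize(im[160:280,220:340],(400,400))]))
print("plate",plate(W,286,222,.068,.078)); 
for X in(S,W):
    m=(X[...,2]>.115)&(X[...,2]<.14)&(np.hypot(X[...,0]-.55,X[...,1]+.008)<.03); p=X[m]*1000
    print(len(p),p.mean(0).round(1),p.max(0).round(1))
```

```text
21.7 [ 550.3 -208.3  219.1] close -89.2 z [-0.  0. -1.] F [-0.2  0.2 -0.4] op 87.7 0.0 q [ 0.32  0.66 -0.05  1.71  0.05  0.78 -1.32]
plate (array([550.8,  -8.3]), array([121.2,  50.1]), np.float32(1.0), 1032, np.float64(73.9))
101 [549.4  -5.8 124.8] [563.2   5.  131.6]
119 [550.3  -7.3 124.3] [561.4   4.1 130.4]
```

View pics/p6.png

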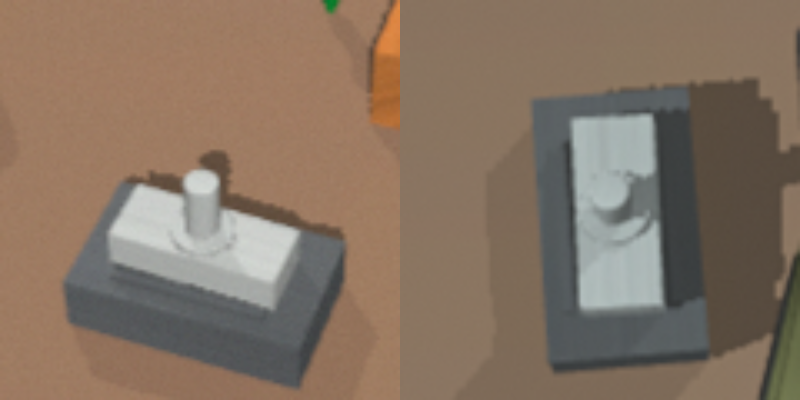

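The pin stands upright with its collar flush on the doubler at (202,238) in the left crop. The top of its grip is at about 125 mm, as expected. I hand the job in.

```bash
python3 -c "
from plant import r
print(r.finish_job())"
```

```text
the job is handed in; nothing more can be done
None
```

The doubler lies flat on the lower plate, the pin stands upright through both with its collar on the doubler, and the job was handed in at about 22 s of the 64 s; no verdict was returned.

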